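# Half-aperture check of the filter photometer with the amber reference filter

## Robot

A 7-joint arm with a two-finger parallel gripper is mounted at the origin on the work surface. World frame = base frame: x ahead of the robot, y to its left, z up, the work surface at z = 0. Lengths are in m, angles in rad, forces in N, time in s.
With the tool pointing down it reaches from about 0.425 to 0.825 m from the base axis. Payload 3.6 kg.
Tool frame: the origin (TCP) lies at the very end of the fingers, on their centre line; the grasp point (between the pads) lies 19 mm behind it (bot.tcp_to_grasp is the distance from the TCP to the grasp point, in m); z points along the fingers, y is the line along which they close (so a half turn about z gives the same grasp; the last joint's range is limited). The gripper opens to 93 mm and grips with 3 to 60 N. Pads are 15 mm wide; open, the fingers measure 128 mm over their backs; the gripper's body (75 mm by 188 mm) begins 65 mm behind the grasp point.
Start: joints at [-1.149, 0.615, -0.013, 1.423, 0.008, 1.103, -0.04], TCP at [0.281, 0.586, 0.219] pointing down, gripper open.
Joint ranges: [-3.12, 3.12], [-0.3, 2.06], [-1.34, 1.32], [0.26, 2.42], [-1.36, 4.5], [0.01, 1.98], [-2.84, 2.84]. Speed limits (rad/s): [2.79, 2.79, 3.14, 3.14, 3.14, 3.14, 3.14].

## Interface

Orientations are given as a 3x3 rotation matrix whose columns are the frame's x, y, z axes.
In Python, from cell import sensors, eyes, workorder, bot gives the robot as it stands. The module is installed in compiled form; this text tells all that it offers.
- The arm moves only by the tool jog_arm, never from a script. Its argument "series" is a list of rows, each an object with "claw": the opening, from 0 (shut) to 1 (fully open); "delta_pos": the shift along the world's x, y, z scaled (see below), a list of three; "delta_rot": the turn, a rotation vector about the world's x, y, z scaled (see below), a list of three. A call has 1 to 12 rows; each row is the pose to reach, as a shift and turn from the pose commanded when the call began; what a row does not reach only later rows make up. The controller multiplies each number of a shift by 15 cm and each number of a turn by 30 degrees. A row lasts 1/12 s, in which the tool goes at most 41.7 mm and 7.16 degrees, less where a joint would pass 70% of its speed; a pose out of reach is approached as far as the arm can. A call with a number of a shift or a turn outside -1 to 1 is refused whole. A call with a gripper value outside its range is refused whole. The fingers move at their own pace and stop on an object; "squeeze" is the grip in N (left out, the last holds). Time passes only in rows, so rows that repeat a pose let the fingers close. It gives the time, the measured TCP pose, the force, the opening and the grip force at its end, in the units of the state.
- sensors.get_obs(): the state, without advancing time (a new reading comes with each control period).
- eyes.grab_frame(name): name is "side" or "top" or "wrist"; returns a dict with "img" (384x512x3 uint8, red, green, blue), "depth" (384x512 float32, m along the optical axis (not along the pixel's ray), 0 where there is no reading), "fx", "fy", "cx", "cy" (pixels), "R" (3x3) and "t" (3): a world point X has camera coordinates R X + t; the wrist camera has in their place "mount" (4x4, takes a point from camera to tool coordinates, whose origin is the TCP and whose axes are the flange's). Camera axes: x right, y down, z forward; pixel columns grow to the right and rows downward; lengths in m; the calibration is good to about 2 mm. A picture is of the moment at which its call begins: read the wrist's pose just before it.
- workorder.sign_off(): hands the job in; it is judged then, once.
The state is a dict: "time_s": time; "joints": joint angles; "qd": joint speeds; "tau": joint torques, N m; "tcp_pos": TCP position; "tool_rot": TCP orientation; "wrist_force": force on the tool from outside, world axes, zero at the start; "moment": the same for the moment, N m; "width": finger opening in m; "grasp_force": force on a finger pad.
Only numpy, scipy, OpenCV 4.12 (cv2) and the standard library are available. Lean on these libraries where they do the work, as an engineer would, in place of code of your own. Each camera call takes 0.05 s, during which the arm holds its last target. There are 200 camera calls.

## Task

Lift the orange-framed amber filter off its hook on the rack and lower it, without dropping it, into the black slot of the photometer until it stands on the slot's floor, then let go of it. Only then slide the sprung shutter by its red tab to half of its travel, so that the tab stands at the green mark, and finish while still holding it there with the gripper against its spring. Leave everything else where it is.

Things in the scene. Friction and masses are not known exactly. Their poses are not given: they have to be found in the camera images.
- filter_amber: Filter to be used: amber glass in an orange frame, an upright plate 50 mm wide (its y), 10 mm thick (its x), 131 mm high with the loop on top, 60 to 130 g. Origin at the centre of its underside, z up. Its straight side edges, 50 mm apart, reach from 0 to 85 mm above the origin. It hangs on either of the rack's two hooks, its x along the rack's x.
- amber_grip (a point): Point in the middle of the amber filter, 72 mm above its underside: grip here from above, across the 50 mm width (along y). Fingers that reach less than 30 mm below it stay clear of the slot block when the filter is seated.
- amber_loop (a point): Peak of the opening of the amber filter's loop, 123 mm above its underside, where the hook bears. The loop is 42 mm wide outside; its opening is 30 mm wide, from 85 mm above the underside up to an inverted-V roof.
- filter_green: Bystander: the same filter in a green frame with green glass, on the rack's other hook, 130 mm from the amber one. Origin and axes alike.
- rack: Fixed rack: grey base 110 x 220 x 12 mm, two posts 10 mm thick and 170 mm high at y = +65 and -65 mm. Origin on the table midway between the posts, z up. On each post a 6 mm wire hook, 165 mm above the table, runs 55 mm along -x and turns up, its tip (x = -63 mm) reaching 177 mm. Filters hang at x = -40 mm. To free one, raise it 15 to 25 mm, then move it 50 mm or more along -x.
- photometer: Fixed white instrument, 340 x 260 mm. Origin on the table under the slot's middle, z up; x points from slot to shutter and lamp house, y is the way the shutter opens. Black slot block 50 (x) x 95 mm, top 90 mm above the table; grey detector block at x = -62 mm, top 85 mm; shutter rails at x = 60 mm, 200 mm long along y, end posts and rails up to 140 mm; lamp house x = 100 to 235 mm, top 135 mm.
- slot (a point): Centre of the slot's floor in the black block, 55 mm above the table; axes as the photometer's. The slot is 35 mm deep, 16 mm wide along x, 60 mm along y. It takes the filter upright, the 50 mm width along y, either face forward.
- half_mark (a point): Where shutter_grip stands at half travel, level with the green mark lines on the shutter's front rail and on the lamp house top (black lines 30 mm to either side: closed at -y, fully open at +y). Axes as the photometer's.
- shutter_grip (a point): Middle of the shutter's red tab, 167 mm above the table; it moves with the shutter. The tab is 14 mm wide along the photometer's y (the sliding direction), 20 mm along x, and stands from 143 to 186 mm above the table. Grip it from above across its 14 mm. Axes as the photometer's.
- shutter (a joint): Shutter travel in m: 0 = closed, where its spring keeps it, 0.060 = fully open, 0.030 = half; grows along the photometer's +y. The spring pulls it shut with 3 N when closed, 9 N at half travel, 15 N fully open; it snaps shut when let go.
- dust_cap: Bystander: black disc, 40 mm across, 16 mm high, lying on the lamp house's top. Origin at the centre of its underside.
- bottle_amber: Bystander: amber glass bottle, 86 mm across, 190 mm high, to the left. Origin at the centre of its underside.
- bottle_white: Bystander: white bottle, 64 mm across, 150 mm high, to the right. Origin at the centre of its underside.
- beaker: Bystander: glass beaker, 72 mm across, 90 mm high, to the right. Origin at the centre of its underside.
- jar: Bystander: white jar with a green cap, 64 mm across, 70 mm high, to the left. Origin at the centre of its underside.

How it is judged:
By the outcome, as a careful person would: the job done as asked, in the order asked, and still so for the second after the job is handed in, while the arm keeps its last pose, push and grip.
It also fails if it takes over 58 s, if anything falls off the work surface, if the arm or the gripper's body presses on something with over 40 N, if the wrist force passes 120 N, or if a joint passes its speed limit or range.

## Working session

There is one attempt and no reset: what is moved stays moved. The work goes in short steps, Python scripts to look and compute and a tool call to move; the robot and the scene stay as the last step left them, time stands still between calls to the robot, and variables do not carry over. Pictures are saved under pics/ and viewed, at most 10 in all, crops included, and the job is handed in when it is done.

Besides the shell and the picture viewer there is one more tool, called after "Emit:" as name(argument=value, ...) on one line, values as JSON. jog_arm: Moves the arm, as the interface text tells. Shifts and turns lie within -1 to 1; 1 stands for 15 cm of shift or 30 degrees of turn. Its arguments: {"type":"object","properties":{"series":{"type":"array"},"squeeze":{"type":"number"}},"required":["series"]}

```bash
mkdir -p pics; cat > h.py <<'E'
import numpy as np, cv2
from cell import sensors, eyes, workorder, bot
def grab(n):
    o=sensors.get_obs(); f=eyes.grab_frame(n)
    if 'mount' in f:
        T=np.eye(4);T[:3,:3]=o['tool_rot'];T[:3,3]=o['tcp_pos'];C=T@np.array(f['mount'])
        f['R']=C[:3,:3].T; f['t']=-f['R']@C[:3,3]
    f['R']=np.array(f['R']);f['t']=np.array(f['t']);return f
def cloud(f):
    v,u=np.mgrid[:384,:512];z=f['depth']
    P=np.stack([(u-f['cx'])/f['fx']*z,(v-f['cy'])/f['fy']*z,z],-1)
    return (P-f['t'])@f['R']
def save(f,n): cv2.imwrite('pics/'+n,f['img'][:,:,::-1])
E
python3 - <<'E'
from h import *
o=sensors.get_obs();print({k:np.round(v,3).tolist() for k,v in o.items()})
ims=[]
for n in ['side','top']:
    f=grab(n);np.savez('pics/'+n,**f);save(f,n+'.png')
    print(n,f['fx'],f['cx'],f['cy'],(-f['R'].T@f['t']).round(3),f['R'].round(2).tolist())
E
```

```text
{'time_s': 0.0, 'joints': [-1.149, 0.616, -0.013, 1.425, 0.008, 1.103, -0.04], 'qd': [-0.0, -0.0, -0.002, -0.001, 0.001, -0.0, 0.0], 'tau': [0.0, -45.894, 0.209, -16.574, -0.061, 0.021, 0.0], 'tcp_pos': [0.281, 0.585, 0.217], 'tool_rot': [[-0.901, 0.433, -0.001], [0.433, 0.901, -0.002], [-0.0, -0.003, -1.0]], 'wrist_force': [0.474, -0.443, -0.227], 'moment': [-0.022, -0.022, -0.054], 'grasp_force': 0.0, 'width': 0.093}
side 379.44947999046013 252.47739939762326 192.5955747730422 [0.133 1.209 0.829] [[-0.94, -0.34, 0.02], [-0.18, 0.44, -0.88], [0.29, -0.83, -0.48]]
top 476.46824916960514 267.1100000017239 191.38173438061114 [0.3   0.009 1.624] [[0.02, -1.0, 0.02], [-0.99, -0.02, -0.15], [0.15, -0.02, -0.99]]
```

View pics/side.png

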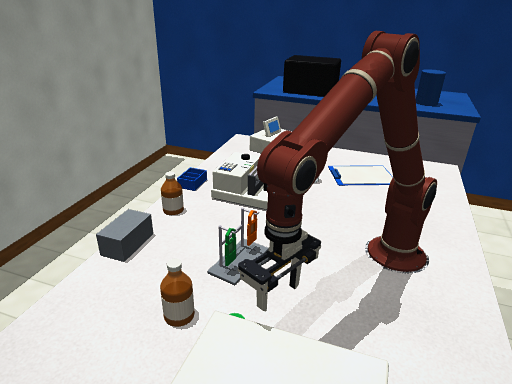

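View pics/top.png

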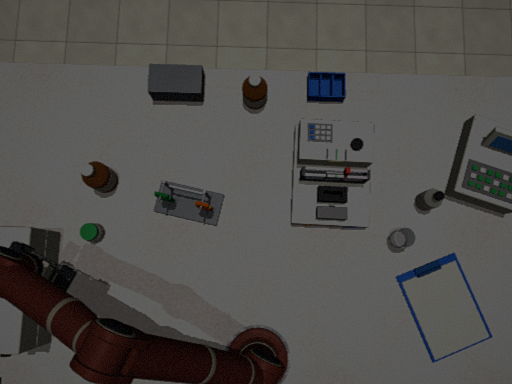

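The side view shows the green filter at (230,245) and the orange one at (252,228). In the top view the amber filter is at (205,206), the slot at (332,194) and the red tab at (348,170), at the closed end.

```bash
python3 - <<'E'
from h import *
for n in ['top','side']:
    f=dict(np.load(f'pics/{n}.npz'));P=cloud(f);h=cv2.cvtColor(f['img'],cv2.COLOR_RGB2HSV);H,S,V=[h[...,i].astype(int) for i in range(3)]
    X,Y,Z=P[...,0],P[...,1],P[...,2]
    def rep(name,m):
        m=m&(f['depth']>0)
        if m.sum()<3: print(n,name,m.sum());return
        q=P[m];print(n,name,m.sum(),'med',np.median(q,0).round(3),'lo',np.percentile(q,3,0).round(3),'hi',np.percentile(q,97,0).round(3))
    region=(X>.4)&(X<.95)
    rep('orange',(H>5)&(H<16)&(S>180)&(V>90)&(Z>.03)&(Z<.25)&(Y>.1)&(Y<.3)&(X<.75)&(X>.35))
    rep('green',(H>45)&(H<80)&(S>120)&(V>40)&(Z>.03)&(Z<.25)&(Y>.15)&(Y<.4)&(X>.45)&(X<.75))
    rep('red',((H<5)|(H>174))&(S>150)&(V>80)&(Z>.12)&(Z<.22)&(Y<-.1)&(X>.45)&(X<.9))
    if n=='top':
        def rect(name,m,k=0):
            m=(m&(f['depth']>0)).astype(np.uint8);c,_=cv2.findContours(m,cv2.RETR_EXTERNAL,2);c=max(c,key=cv2.contourArea)
            mm=np.zeros_like(m);cv2.drawContours(mm,[c],-1,1,-1);q=P[(mm>0)&(m>0)]
            r=cv2.minAreaRect(q[:,:2].astype(np.float32));print(name,len(q),np.array(r[0]).round(4),np.array(r[1]).round(3),round(r[2],1),'z',np.median(q[:,2]).round(3))
        ph=(Y<-.05)&(Y>-.4)&(X>.4)&(X<1.0)
        rect('photometer',ph&(Z>.01))
        rect('lamp',ph&(Z>.12)&(Z<.15)&(X>.7))
        rect('slotblk',ph&(Z>.08)&(Z<.1)&(V<90))
        rect('det',ph&(Z>.075)&(Z<.1)&(V>60)&(X<.66))
        rect('rack',(Y>.1)&(Y<.42)&(X>.4)&(X<.75)&(Z>.006)&(Z<.2))
E
python3 -c "
import cv2;a=cv2.imread('pics/top.png');b=a[110:235,145:385];cv2.imwrite('pics/topc.png',cv2.convertScaleAbs(cv2.resize(b,None,fx=3.3,fy=3.3,interpolation=2),alpha=1.8))"
```

```text
top orange 25 med [0.485 0.179 0.168] lo [0.479 0.165 0.161] hi [0.489 0.199 0.174]
top green 43 med [0.51  0.303 0.166] lo [0.504 0.285 0.132] hi [0.516 0.327 0.176]
top red 16 med [ 0.597 -0.268  0.185] lo [ 0.59  -0.271  0.178] hi [ 0.605 -0.263  0.193]
photometer 8266 [ 0.6034 -0.2455] [0.282 0.34 ] 87.8 z 0.089
lamp 1522 [ 0.7371 -0.242 ] [0.24  0.074] 89.7 z 0.135
slotblk 371 [ 0.5372 -0.2357] [0.096 0.052] 88.9 z 0.09
det 183 [ 0.4768 -0.2324] [0.09  0.038] 87.9 z 0.085
rack 1982 [0.5068 0.2468] [0.232 0.118] 75.7 z 0.013
side orange 218 med [0.485 0.195 0.105] lo [0.477 0.164 0.049] hi [0.495 0.211 0.171]
side green 305 med [0.512 0.319 0.102] lo [0.504 0.292 0.05 ] hi [0.521 0.337 0.171]
side red 0
```

View pics/topc.png

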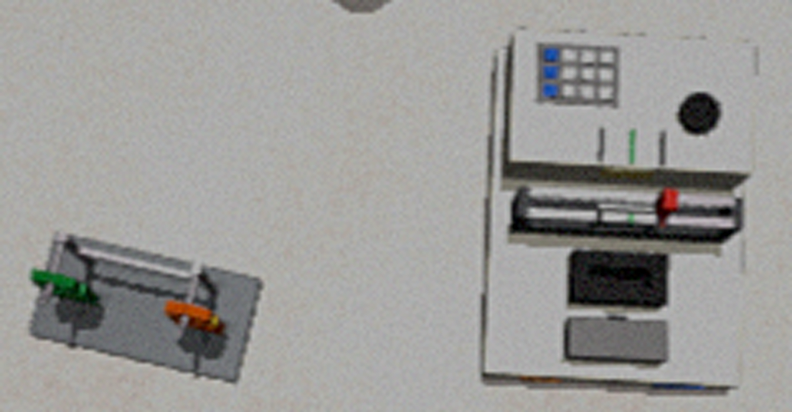

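Emit:
jog_arm(series=[{"claw":1,"delta_pos":[0.1,-0.2,0.3],"delta_rot":[0,0,0.15]},{"claw":1,"delta_pos":[0.2,-0.5,0.5],"delta_rot":[0,0,0.3]},{"claw":1,"delta_pos":[0.3,-0.75,0.55],"delta_rot":[0,0,0.44]},{"claw":1,"delta_pos":[0.4,-1,0.55],"delta_rot":[0,0,0.44]},{"claw":1,"delta_pos":[0.4,-1,0.55],"delta_rot":[0,0,0.44]}], squeeze=25)

```text
time_s: 0.52
tcp_pos: [0.3443, 0.4314, 0.3025]
tool_rot: [[-0.975, 0.22, 0.003], [0.22, 0.975, -0.001], [-0.003, -0.001, -1.0]]
wrist_force: [0.6, -0.4, 0.3]
width: 0.0933
grasp_force: 0.0
```

Emit:
jog_arm(series=[{"claw":1,"delta_pos":[0.15,-0.25,0],"delta_rot":[0,0,0]},{"claw":1,"delta_pos":[0.3,-0.5,0],"delta_rot":[0,0,0]},{"claw":1,"delta_pos":[0.45,-0.75,0],"delta_rot":[0,0,0]},{"claw":1,"delta_pos":[0.6,-1,0],"delta_rot":[0,0,0]},{"claw":1,"delta_pos":[0.6,-1,0],"delta_rot":[0,0,0]}])

```text
time_s: 0.93
tcp_pos: [0.4359, 0.2771, 0.301]
tool_rot: [[-0.974, 0.228, 0.002], [0.228, 0.974, -0.006], [-0.004, -0.005, -1.0]]
wrist_force: [-0.2, -0.4, -0.6]
width: 0.0932
grasp_force: 0.0
```

Emit:
jog_arm(series=[{"claw":1,"delta_pos":[0.05,-0.22,0],"delta_rot":[0,0,0]},{"claw":1,"delta_pos":[0.1,-0.44,0],"delta_rot":[0,0,0]},{"claw":1,"delta_pos":[0.13,-0.62,0],"delta_rot":[0,0,0]},{"claw":1,"delta_pos":[0.13,-0.62,0],"delta_rot":[0,0,0]},{"claw":1,"delta_pos":[0.13,-0.62,0],"delta_rot":[0,0,0]},{"claw":1,"delta_pos":[0.13,-0.62,0],"delta_rot":[0,0,0]}])

```text
time_s: 1.43
tcp_pos: [0.4505, 0.1938, 0.301]
tool_rot: [[-0.977, 0.215, -0.001], [0.215, 0.977, 0.001], [0.001, 0.0, -1.0]]
wrist_force: [0.2, -0.2, 0.7]
width: 0.0931
grasp_force: 0.0
```

```bash
python3 - <<'E'
from h import *
o=sensors.get_obs();print({k:np.round(v,4).tolist() for k,v in o.items()})
f=grab('wrist');np.savez('pics/w1',**f);save(f,'w1.png');print((-f['R'].T@f['t']).round(3),f['R'].round(2).tolist(),f['fx'])
E
```

```text
{'time_s': 1.4333, 'joints': [-0.4666, 0.2868, 0.0219, 1.7398, -0.0079, 1.1154, 0.9121], 'qd': [-0.0202, 0.006, -0.0173, -0.0065, 0.0019, -0.0001, 0.0013], 'tau': [0.9086, -31.2303, 0.8581, -16.5562, 0.0504, 0.0883, 0.0009], 'tcp_pos': [0.4505, 0.1938, 0.301], 'tool_rot': [[-0.9766, 0.2149, -0.0008], [0.2149, 0.9766, 0.0007], [0.0009, 0.0005, -1.0]], 'wrist_force': [0.1552, -0.2101, 0.7047], 'moment': [0.0448, 0.0282, -0.0229], 'grasp_force': 0.0, 'width': 0.0931}
[0.381 0.209 0.468] [[0.21, 0.98, 0.0], [0.94, -0.21, 0.26], [0.26, -0.06, -0.97]] 344.60104049920903
```

View pics/w1.png

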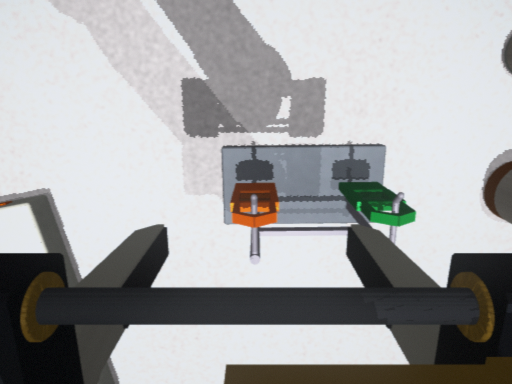

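The wrist picture shows the orange filter at (255,203), square to the hook at (255,228). The green filter at (378,203) is turned a little.

```bash
python3 - <<'E'
from h import *
f=dict(np.load('pics/w1.npz'));P=cloud(f);h=cv2.cvtColor(f['img'],cv2.COLOR_RGB2HSV);H,S,V=[h[...,i].astype(int) for i in range(3)]
Z=P[...,2]
v,u=np.mgrid[:384,:512]
m=(H<20)&(S>150)&(V>60)&(u>220)&(u<290)&(v>170)&(v<230)&(f['depth']>0)
q=P[m];print(m.sum(),q.min(0),q.max(0))
for lo,hi in [(.05,.08),(.08,.11),(.11,.128),(.128,.15),(.15,.18)]:
    a=q[(q[:,2]>lo)&(q[:,2]<hi)]
    if len(a)>10:
        r=cv2.minAreaRect(a[:,:2].astype(np.float32));print(lo,len(a),a.mean(0).round(4),np.array(r[0]).round(4),np.array(r[1]).round(4),round(r[2],1))
k=(Z>.157)&(Z<.18)&(u>230)&(u<280)&(v>190)&(S<80);a=P[k]
vx=cv2.fitLine(a[:,:2].astype(np.float32),2,0,.01,.01).ravel();print('hook',k.sum(),vx,np.degrees(np.arctan2(vx[1],vx[0])),a.min(0),a.max(0))
b=(Z>.006)&(Z<.018)&(u>215)&(u<395)&(v>140)&(v<235)
r=cv2.minAreaRect(P[b][:,:2].astype(np.float32));print('base',r)
E
```

```text
1506 [0.47177552 0.15884356 0.01125677] [0.55021872 0.20793666 0.17700577]
0.05 215 [0.4821 0.1834 0.067 ] [0.4823 0.1843] [0.046 0.001] 78.3
0.08 287 [0.4839 0.1849 0.0906] [0.4837 0.184 ] [0.0468 0.0039] 78.3
0.11 98 [0.4828 0.1862 0.1206] [0.4836 0.1841] [0.0472 0.004 ] 78.0
0.128 347 [0.4859 0.1841 0.1329] [0.4872 0.1834] [0.0484 0.011 ] 78.2
0.15 550 [0.4857 0.1834 0.1683] [0.4821 0.1838] [0.0412 0.0197] 77.4
hook 412 [ 0.97981375 -0.19991237  0.50123215  0.17947914] -11.531835 [0.46112031 0.16262237 0.1573516 ] [0.53037893 0.1905823  0.17880757]
base ((0.5094966292381287, 0.2440946102142334), (0.2198948711156845, 0.11054101586341858), 78.12643432617188)
```

Emit:
jog_arm(series=[{"claw":1,"delta_pos":[0.1,-0.03,-0.1],"delta_rot":[0,0,0.018]},{"claw":1,"delta_pos":[0.25,-0.072,-0.3],"delta_rot":[0,0,0.018]},{"claw":1,"delta_pos":[0.25,-0.072,-0.5],"delta_rot":[0,0,0.018]},{"claw":1,"delta_pos":[0.25,-0.072,-0.7],"delta_rot":[0,0,0.018]},{"claw":1,"delta_pos":[0.25,-0.072,-0.8],"delta_rot":[0,0,0.018]},{"claw":1,"delta_pos":[0.25,-0.072,-0.8],"delta_rot":[0,0,0.018]},{"claw":1,"delta_pos":[0.25,-0.072,-0.8],"delta_rot":[0,0,0.018]}])

```text
time_s: 2.07
tcp_pos: [0.4878, 0.1835, 0.1806]
tool_rot: [[-0.979, 0.204, -0.002], [0.204, 0.979, -0.0], [0.002, -0.0, -1.0]]
wrist_force: [-0.0, -0.3, 0.3]
width: 0.0931
grasp_force: 0.0
```

```bash
python3 - <<'E'
from h import *
o=sensors.get_obs();d=np.array([.488,.183,.102])-o['tcp_pos'];print(d/.15, np.degrees(np.arctan2(o['tool_rot'][0][1],o['tool_rot'][1][1])),o['wrist_force'])
E
```

```text
[ 0.00124536 -0.00360312 -0.52414655] 11.768686458878092 [-0.02128463 -0.33681007  0.29268316]
```

Emit:
jog_arm(series=[{"claw":1,"delta_pos":[0,0,-0.15],"delta_rot":[0,0,0]},{"claw":1,"delta_pos":[0,0,-0.3],"delta_rot":[0,0,0]},{"claw":1,"delta_pos":[0,0,-0.45],"delta_rot":[0,0,0]},{"claw":1,"delta_pos":[0,0,-0.52],"delta_rot":[0,0,0]},{"claw":1,"delta_pos":[0,0,-0.52],"delta_rot":[0,0,0]},{"claw":0.65,"delta_pos":[0,0,-0.52],"delta_rot":[0,0,0]},{"claw":0.65,"delta_pos":[0,0,-0.52],"delta_rot":[0,0,0]},{"claw":0.65,"delta_pos":[0,0,-0.52],"delta_rot":[0,0,0]},{"claw":0.5,"delta_pos":[0,0,-0.52],"delta_rot":[0,0,0]},{"claw":0.4,"delta_pos":[0,0,-0.52],"delta_rot":[0,0,0]},{"claw":0.4,"delta_pos":[0,0,-0.52],"delta_rot":[0,0,0]},{"claw":0.4,"delta_pos":[0,0,-0.52],"delta_rot":[0,0,0]}])

```text
time_s: 3.07
tcp_pos: [0.4885, 0.1821, 0.1034]
tool_rot: [[-0.978, 0.207, 0.0], [0.207, 0.978, 0.0], [-0.0, 0.0, -1.0]]
wrist_force: [0.5, -0.2, 0.8]
width: 0.0508
grasp_force: 0.8
```

Emit:
jog_arm(series=[{"claw":0.4,"delta_pos":[0,0,0],"delta_rot":[0,0,0]},{"claw":0.4,"delta_pos":[0,0,0],"delta_rot":[0,0,0]},{"claw":0.4,"delta_pos":[0,0,0],"delta_rot":[0,0,0]}])

```text
time_s: 3.32
tcp_pos: [0.4886, 0.1822, 0.1033]
tool_rot: [[-0.978, 0.207, 0.0], [0.207, 0.978, 0.0], [-0.0, 0.0, -1.0]]
wrist_force: [-0.7, -0.2, 1.9]
width: 0.0497
grasp_force: 25.0
```

Emit:
jog_arm(series=[{"claw":0.4,"delta_pos":[0,0,0.04],"delta_rot":[0,0,0]},{"claw":0.4,"delta_pos":[0,0,0.09],"delta_rot":[0,0,0]},{"claw":0.4,"delta_pos":[0,0,0.133],"delta_rot":[0,0,0]},{"claw":0.4,"delta_pos":[0,0,0.133],"delta_rot":[0,0,0]},{"claw":0.4,"delta_pos":[0,0,0.133],"delta_rot":[0,0,0]}])

```text
time_s: 3.73
tcp_pos: [0.4888, 0.1822, 0.1238]
tool_rot: [[-0.978, 0.206, 0.001], [0.206, 0.978, 0.0], [-0.001, 0.001, -1.0]]
wrist_force: [-0.4, 0.0, -1.3]
width: 0.0494
grasp_force: 25.0
```

Emit:
jog_arm(series=[{"claw":0.4,"delta_pos":[-0.06,0.013,0],"delta_rot":[0,0,0]},{"claw":0.4,"delta_pos":[-0.13,0.027,0],"delta_rot":[0,0,0]},{"claw":0.4,"delta_pos":[-0.2,0.042,0],"delta_rot":[0,0,0]},{"claw":0.4,"delta_pos":[-0.27,0.057,0],"delta_rot":[0,0,0]},{"claw":0.4,"delta_pos":[-0.34,0.072,0],"delta_rot":[0,0,0]},{"claw":0.4,"delta_pos":[-0.42,0.089,0],"delta_rot":[0,0,0]},{"claw":0.4,"delta_pos":[-0.42,0.089,0],"delta_rot":[0,0,0]},{"claw":0.4,"delta_pos":[-0.42,0.089,0],"delta_rot":[0,0,0]}])

```text
time_s: 4.4
tcp_pos: [0.4246, 0.1958, 0.1232]
tool_rot: [[-0.979, 0.205, -0.0], [0.205, 0.979, 0.0], [0.0, 0.0, -1.0]]
wrist_force: [0.5, 0.5, -0.1]
width: 0.0498
grasp_force: 25.0
```

Emit:
jog_arm(series=[{"claw":0.4,"delta_pos":[0,0,0.1],"delta_rot":[0,0,0]},{"claw":0.4,"delta_pos":[0,0,0.3],"delta_rot":[0,0,0]},{"claw":0.4,"delta_pos":[0,0,0.5],"delta_rot":[0,0,0]},{"claw":0.4,"delta_pos":[0,0,0.7],"delta_rot":[0,0,0]},{"claw":0.4,"delta_pos":[0,0,0.8],"delta_rot":[0,0,0]},{"claw":0.4,"delta_pos":[0,0,0.8],"delta_rot":[0,0,0]}])

```text
time_s: 4.9
tcp_pos: [0.4284, 0.1963, 0.2468]
tool_rot: [[-0.978, 0.207, 0.009], [0.207, 0.978, 0.004], [-0.008, 0.006, -1.0]]
wrist_force: [-0.1, -0.2, -1.2]
width: 0.0497
grasp_force: 25.0
```

```bash
python3 - <<'E'
from h import *
o=sensors.get_obs();print(o['tcp_pos'],o['width'],o['grasp_force'],o['joints'])
f=grab('side');P=cloud(f);np.savez('pics/s2',**f);h=cv2.cvtColor(f['img'],cv2.COLOR_RGB2HSV);H,S,V=[h[...,i].astype(int) for i in range(3)]
X,Y,Z=P[...,0],P[...,1],P[...,2]
m=(H>5)&(H<16)&(S>180)&(V>90)&(Z>.03)&(Z<.35)&(Y>.1)&(Y<.3)&(X<.6)&(X>.35);print(m.sum(),np.percentile(P[m],[2,50,98],0) if m.sum() else 0)
m=(H>45)&(H<80)&(S>120)&(V>40)&(Z>.03)&(Z<.25)&(Y>.15)&(Y<.4)&(X>.45)&(X<.75);print(np.median(P[m],0))
E
```

```text
[0.42838401 0.1962786  0.24675765] 0.04971948299604907 24.983936548233032 [-0.50258562  0.30275658  0.03477478  1.88581959 -0.01243862  0.94377808
  0.89967867]
180 [[0.41668618 0.17576843 0.19267866]
 [0.42348056 0.20230528 0.23026195]
 [0.43454958 0.22328221 0.30739314]]
[0.51140253 0.31891937 0.10175085]
```

Emit:
jog_arm(series=[{"claw":0.4,"delta_pos":[0.05,-0.15,0.05],"delta_rot":[0,0,0]},{"claw":0.4,"delta_pos":[0.15,-0.35,0.1],"delta_rot":[0,0,0.1]},{"claw":0.4,"delta_pos":[0.25,-0.55,0.1],"delta_rot":[0,0,0.2]},{"claw":0.4,"delta_pos":[0.35,-0.75,0.1],"delta_rot":[0,0,0.3]},{"claw":0.4,"delta_pos":[0.45,-0.95,0.1],"delta_rot":[0,0,0.35]}])

```text
time_s: 5.37
tcp_pos: [0.4926, 0.0512, 0.2562]
tool_rot: [[-1.0, 0.022, -0.003], [0.022, 1.0, -0.001], [0.003, -0.001, -1.0]]
wrist_force: [1.1, -0.0, -1.3]
width: 0.0498
grasp_force: 25.0
```

Emit:
jog_arm(series=[{"claw":0.4,"delta_pos":[0,-0.2,0],"delta_rot":[0,0,0]},{"claw":0.4,"delta_pos":[0,-0.4,0],"delta_rot":[0,0,0]},{"claw":0.4,"delta_pos":[0,-0.6,0],"delta_rot":[0,0,0]},{"claw":0.4,"delta_pos":[0,-0.8,0],"delta_rot":[0,0,0]},{"claw":0.4,"delta_pos":[0,-1,0],"delta_rot":[0,0,0]}])

```text
time_s: 5.78
tcp_pos: [0.4918, -0.0987, 0.2559]
tool_rot: [[-1.0, 0.025, -0.004], [0.025, 1.0, 0.0], [0.004, 0.0, -1.0]]
wrist_force: [-0.3, 0.4, -0.8]
width: 0.05
grasp_force: 25.0
```

Emit:
jog_arm(series=[{"claw":0.4,"delta_pos":[-0.05,-0.2,0],"delta_rot":[0,0,0]},{"claw":0.4,"delta_pos":[-0.1,-0.4,0],"delta_rot":[0,0,0]},{"claw":0.4,"delta_pos":[-0.2,-0.55,0],"delta_rot":[0,0,0]},{"claw":0.4,"delta_pos":[-0.2,-0.7,0],"delta_rot":[0,0,0]},{"claw":0.4,"delta_pos":[-0.2,-0.8,0],"delta_rot":[0,0,0]},{"claw":0.4,"delta_pos":[-0.2,-0.8,0],"delta_rot":[0,0,0]},{"claw":0.4,"delta_pos":[-0.2,-0.8,0],"delta_rot":[0,0,0]}])

```text
time_s: 6.37
tcp_pos: [0.462, -0.2171, 0.2563]
tool_rot: [[-1.0, 0.027, -0.003], [0.027, 1.0, 0.001], [0.003, 0.001, -1.0]]
wrist_force: [0.1, 0.2, -0.3]
width: 0.0499
grasp_force: 25.0
```

```bash
python3 - <<'E'
from h import *
o=sensors.get_obs();print(o['tcp_pos'],o['width'],o['grasp_force'])
f=grab('wrist');np.savez('pics/w2',**f);save(f,'w2.png')
E
```

```text
[ 0.46201074 -0.21706772  0.25629026] 0.049896833441593444 24.984135925769806
```

View pics/w2.png

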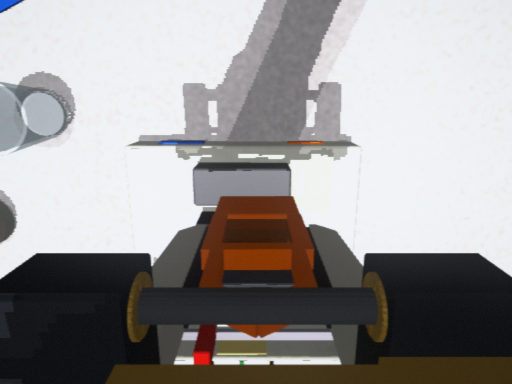

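The filter at (258,260) hides the slot. The detector block is at (243,185) and the red tab at (204,345). Moving forward should bring the slot into view above the filter.

Emit:
jog_arm(series=[{"claw":0.4,"delta_pos":[0.13,-0.03,0.05],"delta_rot":[0,0,0]},{"claw":0.4,"delta_pos":[0.27,-0.06,0.1],"delta_rot":[0,0,0]},{"claw":0.4,"delta_pos":[0.4,-0.1,0.1],"delta_rot":[0,0,0]},{"claw":0.4,"delta_pos":[0.5,-0.13,0.1],"delta_rot":[0,0,0]},{"claw":0.4,"delta_pos":[0.5,-0.13,0.1],"delta_rot":[0,0,0]},{"claw":0.4,"delta_pos":[0.5,-0.13,0.1],"delta_rot":[0,0,0]},{"claw":0.4,"delta_pos":[0.5,-0.13,0.1],"delta_rot":[0,0,0]}])

```text
time_s: 7.0
tcp_pos: [0.5372, -0.235, 0.2724]
tool_rot: [[-1.0, 0.023, -0.002], [0.023, 1.0, 0.001], [0.002, 0.001, -1.0]]
wrist_force: [-0.1, -0.4, -0.8]
width: 0.0496
grasp_force: 25.0
```

```bash
python3 - <<'E'
from h import *
o=sensors.get_obs();print(o['tcp_pos'],o['width'],o['grasp_force'])
f=grab('wrist');np.savez('pics/w3',**f);save(f,'w3.png')
P=cloud(f);h=cv2.cvtColor(f['img'],cv2.COLOR_RGB2HSV);H,S,V=[h[...,i].astype(int) for i in range(3)]
X,Y,Z=P[...,0],P[...,1],P[...,2];T=np.array(o['tool_rot']);L=(P-o['tcp_pos'])@T
m=(H<20)&(S>150)&(V>60)&(Z>.17)&(Z<.36)&(f['depth']>0)&(abs(L[...,0])<.03)
q=L[m];print('filter tool frame',len(q),np.percentile(q,[1,50,99],0).round(4).tolist())
for n,m in dict(slotblk=(Z>.083)&(Z<.097)&(X>.50)&(X<.58)&(abs(Y+.236)<.07),det=(Z>.079)&(Z<.09)&(X>.44)&(X<.51)&(abs(Y+.236)<.07),inslot=(Z>.03)&(Z<.08)&(X>.515)&(X<.56)&(abs(Y+.236)<.045)).items():
    m=m&(f['depth']>0);q=P[m];r=cv2.minAreaRect(q[:,:2].astype(np.float32));print(n,len(q),r,np.percentile(q,[1,50,99],0).round(4).tolist())
E
```

```text
[ 0.53716121 -0.23503442  0.27243153] 0.049591507507097225 24.983785450458527
filter tool frame 8004 [[-0.0029, -0.0245, -0.0723], [0.0064, 0.0003, -0.0222], [0.0073, 0.0242, 0.0527]]
slotblk 3665 ((0.5329487323760986, -0.23478864133358002), (0.0949050709605217, 0.06603045016527176), 87.4550552368164) [[0.5154, -0.2818, 0.0849], [0.5395, -0.2344, 0.0908], [0.5661, -0.1885, 0.0926]]
det 4040 ((0.48077479004859924, -0.23356983065605164), (0.10014646500349045, 0.043230295181274414), 88.08123779296875) [[0.4594, -0.2821, 0.0823], [0.4788, -0.2332, 0.0857], [0.5, -0.1848, 0.0876]]
inslot 1055 ((0.5324887037277222, -0.23185203969478607), (0.08138976991176605, 0.034959692507982254), 89.98712921142578) [[0.5151, -0.2655, 0.0501], [0.5432, -0.2327, 0.0566], [0.5498, -0.1928, 0.0795]]
```

View pics/w3.png

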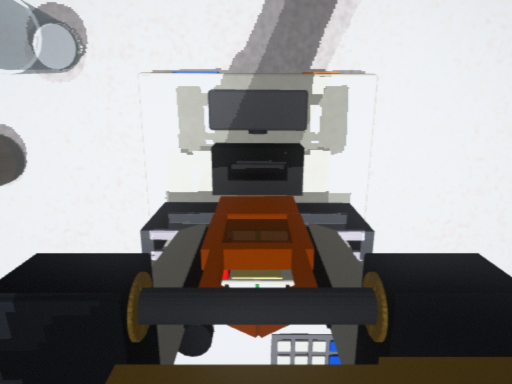

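```bash
python3 - <<'E'
from h import *
f=dict(np.load('pics/w3.npz'));P=cloud(f);Z=P[...,2];v,u=np.mgrid[:384,:512]
C=-f['R'].T@f['t'];d=np.stack([(u-f['cx'])/f['fx'],(v-f['cy'])/f['fy'],np.ones(u.shape)],-1)@f['R']
def at(z): return C+d*((z-C[2])/d[...,2])[...,None]
Q=at(.09)
roi=(u>205)&(u<310)&(v>138)&(v<199)
top=(roi&(Z>.084)&(Z<.097)).astype(np.uint8)
cs,hi=cv2.findContours(top,cv2.RETR_CCOMP,cv2.CHAIN_APPROX_NONE)
print('top plane z',np.median(Z[top>0]))
for c,h in zip(cs,hi[0]):
    if cv2.contourArea(c)>80:
        q=np.array([Q[p[0][1],p[0][0],:2] for p in c],np.float32);r=cv2.minAreaRect(q);print('hole' if h[3]>=0 else 'outer',cv2.contourArea(c),cv2.boundingRect(c),np.round(r[0],4),np.round(r[1],4),round(r[2],2),'meanbox',((q.min(0)+q.max(0))/2).round(4))
hm=roi&(Z<.08)&(u>225)&(u<290)&(v>150)&(v<185);q=Q[hm];print('void',hm.sum(),q.mean(0).round(4),np.percentile(q,[1,99],0).round(4).tolist(), np.percentile(Z[hm],[5,50]))
# photometer yaw: det block & base front edge
f0=(v>85)&(v<135)&(u>200)&(u<315)&(Z>.079)&(Z<.092);qq=at(.085)[f0];r=cv2.minAreaRect(qq[:,:2].astype(np.float32));print('det',np.round(r[0],4),np.round(r[1],4),r[2])
rt=cv2.cvtColor(f['img'],cv2.COLOR_RGB2HSV);m=((rt[...,0]<5)|(rt[...,0]>174))&(rt[...,1]>200)&(Z>.14)&(Z<.2)&(u>215)&(u<240)&(v>260);print('tab',m.sum(),P[m].mean(0) if m.sum() else 0)
E
```

```text
top plane z 0.09082684751527986
outer 4311.5 (211, 147, 93, 49) [ 0.5408 -0.2353] [0.0953 0.0508] 88.67 meanbox [ 0.5408 -0.2353]
hole 860.0 (228, 163, 60, 17) [ 0.5404 -0.2346] [0.0611 0.0169] 88.67 meanbox [ 0.5404 -0.2346]
void 730 [ 0.5395 -0.2356  0.09  ] [[0.5325, -0.2638, 0.09], [0.5468, -0.207, 0.09]] [0.05472029 0.05649503]
det [ 0.4806 -0.2336] [0.0995 0.0427] 88.09095001220703
tab 56 [ 0.60493371 -0.26229101  0.18635382]
```

The slot block is at (257,168) and the slot at (258,170), well clear above the filter. That puts the slot at (0.5405, -0.235) with a yaw of -1.3°.

Emit:
jog_arm(series=[{"claw":0.4,"delta_pos":[0.03,0,-0.15],"delta_rot":[0,0,0]},{"claw":0.4,"delta_pos":[0.03,0,-0.3],"delta_rot":[0,0,0]},{"claw":0.4,"delta_pos":[0.03,0,-0.45],"delta_rot":[0,0,0]},{"claw":0.4,"delta_pos":[0.03,0,-0.6],"delta_rot":[0,0,0]},{"claw":0.4,"delta_pos":[0.03,0,-0.7],"delta_rot":[0,0,0]},{"claw":0.4,"delta_pos":[0.03,0,-0.73],"delta_rot":[0,0,0]},{"claw":0.4,"delta_pos":[0.03,0,-0.73],"delta_rot":[0,0,0]},{"claw":0.4,"delta_pos":[0.03,0,-0.73],"delta_rot":[0,0,0]},{"claw":0.4,"delta_pos":[0.03,0,-0.73],"delta_rot":[0,0,0]}])

```text
time_s: 7.8
tcp_pos: [0.5432, -0.2369, 0.1651]
tool_rot: [[-1.0, 0.025, 0.003], [0.025, 1.0, -0.001], [-0.003, -0.001, -1.0]]
wrist_force: [-0.2, -0.0, -0.4]
width: 0.0498
grasp_force: 25.0
```

```bash
python3 - <<'E'
from h import *
o=sensors.get_obs();print(o['tcp_pos'],o['grasp_force'],o['wrist_force'])
f=grab('wrist');np.savez('pics/w4',**f);save(f,'w4.png')
P=cloud(f);h=cv2.cvtColor(f['img'],cv2.COLOR_RGB2HSV);H,S,V=[h[...,i].astype(int) for i in range(3)]
v,u=np.mgrid[:384,:512];Z=P[...,2];L=(P-o['tcp_pos'])@np.array(o['tool_rot'])
m=(H<20)&(S>150)&(V>60)&(f['depth']>0)&(abs(L[...,0])<.03)&(L[...,2]>-.08)&(L[...,2]<.065)
for a in np.arange(-.08,.065,.01):
    k=m&(L[...,2]>=a)&(L[...,2]<a+.01)
    if k.sum()>20: print(round(a,3),k.sum(),np.percentile(L[k],[5,50,95],0)[:,:2].round(4).tolist())
E
```

```text
[ 0.5431637  -0.23691644  0.16514572] 24.98397409915924 [-0.18704479 -0.00876469 -0.37936743]
-0.08 311 [[-0.0031, -0.0042], [-0.0012, -0.0], [0.0009, 0.0042]]
-0.07 122 [[-0.0034, -0.0084], [-0.0023, 0.0003], [-0.0009, 0.0083]]
-0.06 472 [[0.0062, -0.0201], [0.0068, 0.0137], [0.0073, 0.0203]]
-0.05 472 [[0.0011, -0.0202], [0.0067, 0.0148], [0.0073, 0.0203]]
-0.04 414 [[-0.0009, -0.0203], [0.0067, -0.0151], [0.0072, 0.0202]]
-0.03 2441 [[-0.0024, -0.023], [0.0044, -0.0], [0.0071, 0.023]]
-0.02 375 [[0.0037, -0.0239], [0.0067, 0.0014], [0.0072, 0.0241]]
-0.01 272 [[0.004, -0.0242], [0.0068, -0.0], [0.0072, 0.024]]
-0.0 514 [[0.0035, -0.023], [0.004, -0.0011], [0.007, 0.0227]]
0.01 760 [[0.0035, -0.0219], [0.0045, -0.0012], [0.007, 0.0207]]
0.02 527 [[0.0055, -0.0221], [0.0067, -0.0], [0.0071, 0.021]]
0.03 400 [[0.0064, -0.0223], [0.0068, -0.0007], [0.0071, 0.0213]]
0.04 342 [[0.0065, -0.0223], [0.0068, -0.0007], [0.0071, 0.0212]]
0.05 184 [[0.0064, -0.0219], [0.0068, -0.0], [0.007, 0.0214]]
```

View pics/w4.png

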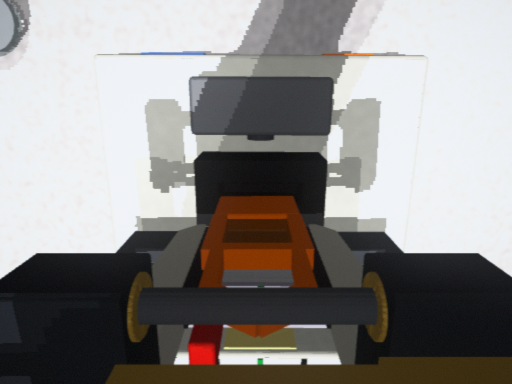

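The filter hangs without tilt over the black block at (260,182). It needs to move about 2 mm right (+y), and then it can go down.

Emit:
jog_arm(series=[{"claw":0.4,"delta_pos":[-0.006,0.013,0],"delta_rot":[0,0,0]},{"claw":0.4,"delta_pos":[-0.006,0.013,0],"delta_rot":[0,0,0]},{"claw":0.4,"delta_pos":[-0.006,0.013,-0.03],"delta_rot":[0,0,0]},{"claw":0.4,"delta_pos":[-0.006,0.013,-0.06],"delta_rot":[0,0,0]},{"claw":0.4,"delta_pos":[-0.006,0.013,-0.09],"delta_rot":[0,0,0]},{"claw":0.4,"delta_pos":[-0.006,0.013,-0.12],"delta_rot":[0,0,0]},{"claw":0.4,"delta_pos":[-0.006,0.013,-0.15],"delta_rot":[0,0,0]},{"claw":0.4,"delta_pos":[-0.006,0.013,-0.18],"delta_rot":[0,0,0]},{"claw":0.4,"delta_pos":[-0.006,0.013,-0.18],"delta_rot":[0,0,0]},{"claw":0.4,"delta_pos":[-0.006,0.013,-0.18],"delta_rot":[0,0,0]}])

```text
time_s: 8.68
tcp_pos: [0.5413, -0.2345, 0.1361]
tool_rot: [[-1.0, 0.025, -0.001], [0.025, 1.0, 0.0], [0.001, 0.0, -1.0]]
wrist_force: [-0.2, -0.2, -0.7]
width: 0.0498
grasp_force: 25.0
```

Emit:
jog_arm(series=[{"claw":0.4,"delta_pos":[0.004,0,-0.03],"delta_rot":[0,0,0]},{"claw":0.4,"delta_pos":[0.004,0,-0.06],"delta_rot":[0,0,0]},{"claw":0.4,"delta_pos":[0.004,0,-0.09],"delta_rot":[0,0,0]},{"claw":0.4,"delta_pos":[0.004,0,-0.11],"delta_rot":[0,0,0]},{"claw":0.4,"delta_pos":[0.004,0,-0.11],"delta_rot":[0,0,0]},{"claw":0.4,"delta_pos":[0.004,0,-0.11],"delta_rot":[0,0,0]}])

```text
time_s: 9.18
tcp_pos: [0.5419, -0.2345, 0.1198]
tool_rot: [[-1.0, 0.025, -0.001], [0.025, 1.0, 0.0], [0.001, 0.0, -1.0]]
wrist_force: [-0.1, -0.6, -1.0]
width: 0.0503
grasp_force: 25.0
```

Emit:
jog_arm(series=[{"claw":0.4,"delta_pos":[0,0,-0.01],"delta_rot":[0,0,0]},{"claw":0.4,"delta_pos":[0,0,-0.02],"delta_rot":[0,0,0]},{"claw":0.4,"delta_pos":[0,0,-0.03],"delta_rot":[0,0,0]},{"claw":0.4,"delta_pos":[0,0,-0.03],"delta_rot":[0,0,0]},{"claw":0.4,"delta_pos":[0,0,-0.03],"delta_rot":[0,0,0]}])

```text
time_s: 9.6
tcp_pos: [0.5421, -0.2346, 0.1155]
tool_rot: [[-1.0, 0.025, -0.0], [0.025, 1.0, -0.0], [0.0, -0.0, -1.0]]
wrist_force: [0.1, 0.1, -1.0]
width: 0.0494
grasp_force: 25.0
```

Emit:
jog_arm(series=[{"claw":0.4,"delta_pos":[0,0,-0.007],"delta_rot":[0,0,0]},{"claw":0.4,"delta_pos":[0,0,-0.014],"delta_rot":[0,0,0]},{"claw":0.4,"delta_pos":[0,0,-0.014],"delta_rot":[0,0,0]},{"claw":0.4,"delta_pos":[0,0,-0.014],"delta_rot":[0,0,0]}])

```text
time_s: 9.93
tcp_pos: [0.5421, -0.2346, 0.1135]
tool_rot: [[-1.0, 0.025, -0.0], [0.025, 1.0, -0.0], [0.0, -0.0, -1.0]]
wrist_force: [-0.7, 0.0, -0.6]
width: 0.0498
grasp_force: 25.0
```

Emit:
jog_arm(series=[{"claw":0.4,"delta_pos":[0,0,-0.007],"delta_rot":[0,0,0]},{"claw":0.4,"delta_pos":[0,0,-0.007],"delta_rot":[0,0,0]},{"claw":0.4,"delta_pos":[0,0,-0.007],"delta_rot":[0,0,0]}])

```text
time_s: 10.18
tcp_pos: [0.5423, -0.2347, 0.1132]
tool_rot: [[-1.0, 0.025, 0.001], [0.025, 1.0, -0.0], [-0.001, -0.0, -1.0]]
wrist_force: [-0.7, -0.1, 4.3]
width: 0.0499
grasp_force: 25.0
```

Emit:
jog_arm(series=[{"claw":0.45,"delta_pos":[0,0,0],"delta_rot":[0,0,0]},{"claw":0.6,"delta_pos":[0,0,0],"delta_rot":[0,0,0]},{"claw":0.8,"delta_pos":[0,0,0],"delta_rot":[0,0,0]},{"claw":0.9,"delta_pos":[0,0,0],"delta_rot":[0,0,0]},{"claw":0.9,"delta_pos":[0,0,0],"delta_rot":[0,0,0]},{"claw":0.9,"delta_pos":[0,0,0],"delta_rot":[0,0,0]},{"claw":0.9,"delta_pos":[0,0,0.1],"delta_rot":[0,0,0]},{"claw":0.9,"delta_pos":[0,0,0.25],"delta_rot":[0,0,0]},{"claw":0.9,"delta_pos":[0,0,0.5],"delta_rot":[0,0,0]},{"claw":0.9,"delta_pos":[0,0,0.75],"delta_rot":[0,0,0]},{"claw":0.9,"delta_pos":[0,0,1],"delta_rot":[0,0,0]},{"claw":0.9,"delta_pos":[0,0,1],"delta_rot":[0,0,0]}])

```text
time_s: 11.18
tcp_pos: [0.5461, -0.2367, 0.2707]
tool_rot: [[-1.0, 0.025, 0.015], [0.025, 1.0, -0.006], [-0.015, -0.006, -1.0]]
wrist_force: [0.9, -1.2, 0.7]
width: 0.0836
grasp_force: 0.0
```

Emit:
jog_arm(series=[{"claw":0.5,"delta_pos":[0,0,0.1],"delta_rot":[0,0,0]},{"claw":0.5,"delta_pos":[0,0,0.1],"delta_rot":[0,0,0]},{"claw":0.5,"delta_pos":[0,0,0.1],"delta_rot":[0,0,0]},{"claw":0.5,"delta_pos":[0,0,0.1],"delta_rot":[0,0,0]}])

```text
time_s: 11.52
tcp_pos: [0.5416, -0.2344, 0.2763]
tool_rot: [[-1.0, 0.025, -0.002], [0.025, 1.0, 0.001], [0.002, 0.001, -1.0]]
wrist_force: [-0.3, 0.7, 0.2]
width: 0.0616
grasp_force: 0.0
```

```bash
python3 - <<'E'
from h import *
o=sensors.get_obs();print(o['tcp_pos'],o['width'],o['wrist_force'])
f=grab('wrist');np.savez('pics/w5',**f);save(f,'w5.png')
P=cloud(f);h=cv2.cvtColor(f['img'],cv2.COLOR_RGB2HSV);H,S,V=[h[...,i].astype(int) for i in range(3)];Z=P[...,2]
m=(H>4)&(H<20)&(S>150)&(V>60)&(Z>.05)&(Z<.2)&(P[...,0]>.5)&(P[...,0]<.6)&(abs(P[...,1]+.235)<.05);print('filter',m.sum(),np.percentile(P[m],[1,50,99],0).round(4).tolist())
m=((H<4)|(H>174))&(S>150)&(V>60)&(Z>.13)&(Z<.2)&(P[...,0]>.57)&(P[...,0]<.64)&(P[...,1]<-.2)&(f['depth']>0);print('tab',m.sum(),np.percentile(P[m],[1,50,99],0).round(4).tolist() if m.sum() else '')
t=m&(Z>.18);print('tabtop',t.sum(),cv2.minAreaRect(P[t][:,:2].astype(np.float32)) if t.sum()>5 else '')
E
```

```text
[ 0.54162029 -0.23437494  0.276303  ] 0.0616373159607645 [-0.33025471  0.66585751  0.21605186]
filter 1812 [[0.5346, -0.2592, 0.0767], [0.5376, -0.2351, 0.1413], [0.5491, -0.2084, 0.1859]]
tab 671 [[0.584, -0.2727, 0.1425], [0.5925, -0.2656, 0.1855], [0.6087, -0.2597, 0.1879]]
tabtop 405 ((0.5991443395614624, -0.2662513256072998), (0.013087021186947823, 0.019841404631733894), 87.48873901367188)
```

View pics/w5.png

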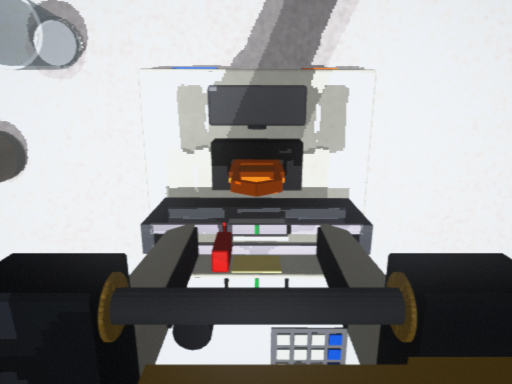

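The amber filter stands in the slot at (257,175) with its top at z 0.186, so it is seated. The red tab is at (222,252), still closed, and the green marks are at (257,230) and (257,283).

Emit:
jog_arm(series=[{"claw":0.5,"delta_pos":[0.15,-0.1,0],"delta_rot":[0,0,0]},{"claw":0.5,"delta_pos":[0.3,-0.18,0],"delta_rot":[0,0,0]},{"claw":0.5,"delta_pos":[0.387,-0.213,0],"delta_rot":[0,0,0]},{"claw":0.5,"delta_pos":[0.387,-0.213,-0.1],"delta_rot":[0,0,0]},{"claw":0.5,"delta_pos":[0.387,-0.213,-0.25],"delta_rot":[0,0,0]},{"claw":0.5,"delta_pos":[0.387,-0.213,-0.35],"delta_rot":[0,0,0]},{"claw":0.5,"delta_pos":[0.387,-0.213,-0.35],"delta_rot":[0,0,0]},{"claw":0.5,"delta_pos":[0.387,-0.213,-0.35],"delta_rot":[0,0,0]},{"claw":0.5,"delta_pos":[0.387,-0.213,-0.35],"delta_rot":[0,0,0]}])

```text
time_s: 12.32
tcp_pos: [0.6005, -0.2668, 0.2254]
tool_rot: [[-1.0, 0.025, 0.001], [0.025, 1.0, -0.001], [-0.001, -0.0, -1.0]]
wrist_force: [0.3, 0.0, 0.0]
width: 0.0466
grasp_force: 0.0
```

Emit:
jog_arm(series=[{"claw":0.5,"delta_pos":[-0.005,0.003,-0.12],"delta_rot":[0,0,0]},{"claw":0.5,"delta_pos":[-0.005,0.003,-0.25],"delta_rot":[0,0,0]},{"claw":0.5,"delta_pos":[-0.005,0.003,-0.37],"delta_rot":[0,0,0]},{"claw":0.5,"delta_pos":[-0.005,0.003,-0.46],"delta_rot":[0,0,0]},{"claw":0.5,"delta_pos":[-0.005,0.003,-0.51],"delta_rot":[0,0,0]},{"claw":0.5,"delta_pos":[-0.005,0.003,-0.51],"delta_rot":[0,0,0]},{"claw":0.5,"delta_pos":[-0.005,0.003,-0.51],"delta_rot":[0,0,0]},{"claw":0.3,"delta_pos":[-0.005,0.003,-0.51],"delta_rot":[0,0,0]},{"claw":0.3,"delta_pos":[-0.005,0.003,-0.51],"delta_rot":[0,0,0]},{"claw":0.3,"delta_pos":[-0.005,0.003,-0.51],"delta_rot":[0,0,0]}], squeeze=40)

```text
time_s: 13.15
tcp_pos: [0.6, -0.2664, 0.1496]
tool_rot: [[-1.0, 0.025, 0.002], [0.025, 1.0, -0.001], [-0.002, -0.001, -1.0]]
wrist_force: [0.4, -0.4, 0.1]
width: 0.0314
grasp_force: 0.0
```

Emit:
jog_arm(series=[{"claw":0.2,"delta_pos":[0,0,0],"delta_rot":[0,0,0]},{"claw":0.12,"delta_pos":[0,0,0],"delta_rot":[0,0,0]},{"claw":0,"delta_pos":[0,0,0],"delta_rot":[0,0,0]},{"claw":0,"delta_pos":[0,0,0],"delta_rot":[0,0,0]},{"claw":0,"delta_pos":[0,0,0],"delta_rot":[0,0,0]},{"claw":0,"delta_pos":[0,0,0],"delta_rot":[0,0,0]}])

```text
time_s: 13.65
tcp_pos: [0.5995, -0.2664, 0.1487]
tool_rot: [[-1.0, 0.025, 0.0], [0.025, 1.0, -0.0], [-0.0, -0.0, -1.0]]
wrist_force: [-1.3, -0.6, 1.3]
width: 0.0139
grasp_force: 40.0
```

Emit:
jog_arm(series=[{"claw":0,"delta_pos":[0.001,0.03,0],"delta_rot":[0,0,0]},{"claw":0,"delta_pos":[0.002,0.06,0],"delta_rot":[0,0,0]},{"claw":0,"delta_pos":[0.002,0.09,0],"delta_rot":[0,0,0]},{"claw":0,"delta_pos":[0.003,0.12,0],"delta_rot":[0,0,0]},{"claw":0,"delta_pos":[0.004,0.15,0],"delta_rot":[0,0,0]},{"claw":0,"delta_pos":[0.004,0.18,0],"delta_rot":[0,0,0]},{"claw":0,"delta_pos":[0.005,0.2,0],"delta_rot":[0,0,0]},{"claw":0,"delta_pos":[0.005,0.2,0],"delta_rot":[0,0,0]},{"claw":0,"delta_pos":[0.005,0.2,0],"delta_rot":[0,0,0]},{"claw":0,"delta_pos":[0.005,0.2,0],"delta_rot":[0,0,0]}])

```text
time_s: 14.48
tcp_pos: [0.6002, -0.2398, 0.1487]
tool_rot: [[-1.0, 0.027, 0.002], [0.027, 1.0, -0.006], [-0.002, -0.006, -1.0]]
wrist_force: [1.7, -7.9, -1.0]
width: 0.0137
grasp_force: 40.0
```

```bash
python3 - <<'E'
from h import *
o=sensors.get_obs();print(o['tcp_pos'],o['width'],o['grasp_force'],o['wrist_force'])
for n in ['wrist','top']:
    f=grab(n);save(f,n+'6.png')
    P=cloud(f);h=cv2.cvtColor(f['img'],cv2.COLOR_RGB2HSV);H,S,V=[h[...,i].astype(int) for i in range(3)];Z=P[...,2]
    b=(P[...,0]>.55)&(P[...,0]<.72)&(abs(P[...,1]+.24)<.06)&(f['depth']>0)
    for k,m in dict(green=b&(H>45)&(H<75)&(S>100)&(Z>.11),black=b&(V<60)&(Z>.13)&(Z<.14)&(P[...,0]>.65),tab=b&((H<4)|(H>174))&(S>150)&(V>60)&(Z>.14)&(P[...,0]<.62),filt=(P[...,0]>.5)&(P[...,0]<.56)&(abs(P[...,1]+.235)<.05)&(H>4)&(H<20)&(S>150)&(Z>.05)&(Z<.2)).items():
        print(n,k,m.sum(),np.percentile(P[m],[2,50,98],0).round(4).tolist() if m.sum() else '')
    if n=='top':
        m=b&(H>45)&(H<75)&(S>100)
E
```

```text
[ 0.60023084 -0.23982535  0.14869975] 0.013696434302950674 40.01884996891022 [ 1.70904244 -7.88499047 -1.03893306]
wrist green 220 [[0.5803, -0.2401, 0.1356], [0.6656, -0.2375, 0.137], [0.6781, -0.2348, 0.2093]]
wrist black 0 
wrist tab 2093 [[0.5838, -0.246, 0.1458], [0.5914, -0.2396, 0.1856], [0.6051, -0.2334, 0.1881]]
wrist filt 3554 [[0.5349, -0.2559, 0.0791], [0.5388, -0.2351, 0.1777], [0.5454, -0.213, 0.1858]]
top green 15 [[0.5772, -0.2429, 0.1285], [0.602, -0.2072, 0.2547], [0.6752, -0.1877, 0.4869]]
top black 13 [[0.6565, -0.2416, 0.1326], [0.6659, -0.21, 0.1348], [0.7041, -0.2073, 0.1399]]
top tab 0 
top filt 3 [[0.5166, -0.2062, 0.0846], [0.5279, -0.1912, 0.089], [0.553, -0.1896, 0.0971]]
```

View pics/wrist6.png

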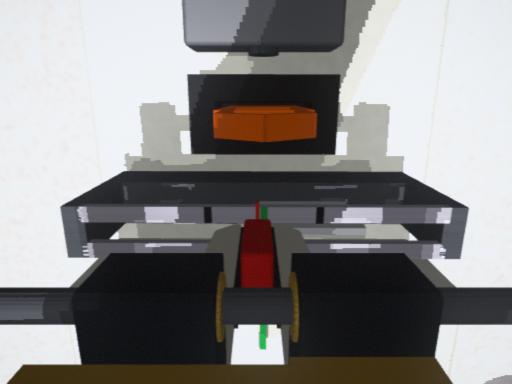

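The tab at (257,262) is about 3 mm short of the green marks at (264,213) and (263,338), which is the arm giving under the spring. I'll correct by about 3.5 mm.

Emit:
jog_arm(series=[{"claw":0,"delta_pos":[0,0.013,0],"delta_rot":[0,0,0]},{"claw":0,"delta_pos":[0,0.026,0],"delta_rot":[0,0,0]},{"claw":0,"delta_pos":[0,0.026,0],"delta_rot":[0,0,0]},{"claw":0,"delta_pos":[0,0.026,0],"delta_rot":[0,0,0]},{"claw":0,"delta_pos":[0,0.026,0],"delta_rot":[0,0,0]},{"claw":0,"delta_pos":[0,0.026,0],"delta_rot":[0,0,0]}])

```text
time_s: 15.08
tcp_pos: [0.6004, -0.2364, 0.1487]
tool_rot: [[-1.0, 0.027, 0.002], [0.027, 1.0, -0.006], [-0.002, -0.006, -1.0]]
wrist_force: [2.2, -9.1, -2.1]
width: 0.014
grasp_force: 40.0
```

```bash
cat > chk.py <<'E'
from h import *
o=sensors.get_obs();print(o['time_s'],o['tcp_pos'],o['width'],o['wrist_force'])
f=grab('wrist');save(f,'w7.png');P=cloud(f);h=cv2.cvtColor(f['img'],cv2.COLOR_RGB2HSV);H,S,V=[h[...,i].astype(int) for i in range(3)];Z=P[...,2]
ax=np.array([1,-.0245]);yv=np.array([.0245,1]);s=(P[...,:2]-[.5405,-.235])@yv
b=(P[...,0]>.55)&(P[...,0]<.72)&(abs(s)<.05)&(f['depth']>0)
for k,m in dict(greenlamp=b&(H>45)&(H<75)&(S>100)&(P[...,0]>.64),greenrail=b&(H>45)&(H<75)&(S>100)&(P[...,0]<.6)&(Z<.15),tab=b&((H<4)|(H>174))&(S>150)&(V>60)&(Z>.18)&(P[...,0]<.62)).items(): print(k,m.sum(),np.percentile(s[m],[2,50,98]).round(4) if m.sum() else '')
E
python3 chk.py
```

```text
15.0833 [ 0.60035923 -0.23644466  0.14872326] 0.014027769892999658 [ 2.15920717 -9.06656674 -2.05486781]
greenlamp 140 [-0.0021 -0.0003  0.0015]
greenrail 22 [-0.0017  0.0016  0.0016]
tab 1301 [-0.0064 -0.0002  0.0065]
```

```bash
python3 -c "
from cell import workorder
print(workorder.sign_off())"
```

```text
the job is handed in; nothing more can be done
None
```

The amber filter is seated and released in the slot, and the gripper is holding the shutter tab at the green mark (30.0 mm of travel by the arm's reading, about 9 N from the spring); I handed the job in at about 15 s and got no verdict back.

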